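Index the sampling probe arm to the uncapped tube

ROBOT

A 6-joint arm with a two-finger parallel gripper is mounted at the origin on the work surface. World frame = base frame: x ahead of the robot, y to its left, z up, the work surface at z = 0. Lengths are in m, angles in rad, forces in N, time in s.
With the tool pointing down it reaches from about 0.25 to 0.775 m from the base axis. Payload 4 kg.
Tool frame: the origin (TCP) lies midway between the tips of the shut fingers; the grasp point (between the pads) lies grip_point_offset behind it (grip_point_offset is the distance from the TCP to the grasp point, in m); z points along the fingers, y is the line along which they close (so a half turn about z gives the same grasp; the last joint's range is limited). The gripper opens to 94 mm and grips with 3 to 60 N. Pads are 16 mm wide; open, the fingers measure 119 mm over their backs; the gripper's body (75 mm by 177 mm) begins 78 mm behind the grasp point.
Start: joints at [-1.278, 0.087, 1.371, -0, 1.684, -0.103], TCP at [0.212, -0.507, 0.206] pointing down, gripper open.
Joint ranges: [-3.1, 3.1], [-0.76, 2.03], [0.27, 2.55], [-1.08, 4.22], [0.17, 2.65], [-2.57, 2.57]. Speed limits (rad/s): [2.79, 2.79, 3.14, 3.14, 3.14, 3.14].

INTERFACE

Orientations are given as [roll, pitch, yaw] about the fixed x, y, z axes, in that order (R = Rz(yaw) Ry(pitch) Rx(roll)).
In Python, from bench import * gives the robot as it stands. The module is installed in compiled form; this text tells all that it offers.
- The arm moves only by the tool apply_moves, never from a script. Its argument "commands" is a list of rows, each a list of 7 numbers: the turn, a rotation vector about the world's x, y, z in rad, then the shift along the world's x, y, z in m, then the opening in per cent of the stroke, from 0 (shut) to 100 (fully open). In form: [[ax, ay, az, x, y, z, jaw], ...]. A call has exactly 5 rows; each row is the pose to reach, as a shift and turn from the pose commanded when the call began; what a row does not reach only later rows make up. A row lasts 1/10 s, in which the tool goes at most 50 mm and 8.59 degrees, less where a joint would pass 70% of its speed; a pose out of reach is approached as far as the arm can. A call with a gripper value outside its range is refused whole. The fingers move at their own pace and stop on an object; the grip force is fixed at half the most. Time passes only in rows, so rows that repeat a pose let the fingers close, or fill a call up. It gives the time, the measured TCP pose, the force, the opening and the grip force at its end, in the units of the state.
- get_obs(): the state, without advancing time (a new reading comes with each control period).
- snapshot(name): name is "scene" or "side" or "wrist"; returns a dict with "pixels" (420x560x3 uint8, red, green, blue), "vertical_fov" (degrees; the focal length in pixels is half the picture's height over the tangent of half this angle, whatever the lens; pixels are square), "cx", "cy" (the principal point, pixels), "rvec" (rotation vector, rad) and "tvec" (3), from world to camera coordinates, as OpenCV has them. Camera axes: x right, y down, z forward; pixel columns grow to the right and rows downward; lengths in m; the calibration is good to about 2 mm. The wrist camera is an equidistant fisheye: a pixel r from the principal point sees the ray r / f radians off the axis. A picture is of the moment at which its call begins. There is no depth.
- close_job(): hands the job in; it is judged then, once.
Trained networks look in the newest picture that a camera, given by its name, has taken for a name from the list of things; names that differ only in an ending like _2 or _b are one class to them, and where a whole thing is asked for, a point or a joint stands for the part that bears it (a point fixed in the world has none). Each returns a list of dicts, best first, with "score" (0 to 1); they miss things now and then, are a little off and sometimes report something else, mostly with a low value. They report only what shows in the picture. A call takes as long as a camera call. They do not tell look-alikes from the thing itself.
- masks_of(camera, query): "mask" (420x560 bool, what is visible of it) and "extent" ([left, top, right, bottom] in pixels, round what is visible of it).
- place_of(camera, query): "pixel" ([column, row] in pixels: a listed point, or the origin of a listed thing).
The state is a dict: "time": time; "joint_positions": joint angles; "qvel": joint speeds; "joint_torque": joint torques, N m; "tool_pos": TCP position; "ee_rot": TCP orientation; "wrist_force": force on the tool from outside, world axes, zero at the start; "wrist_torque": the same for the moment, N m; "width": finger opening in m; "finger_force": force on a finger pad.
Only numpy, scipy, OpenCV 4.12 (cv2) and the standard library are available. Lean on these libraries where they do the work, as an engineer would, in place of code of your own. Each camera call takes 0.05 s, during which the arm holds its last target. There are 200 camera calls.

TASK

The probe arm of the sampling stand is locked with its probe over the rinse pot. Hook a fingertip through the pull ring without pinching it, lift the spring index pin out of its hole, swing the arm one hole over so that the probe stands above the uncapped tube, let the pin drop fully home there and come clear. Leave the tubes and the wash bottle standing where they are.

Things in the scene. Friction and masses are not known exactly. Their poses are not given: they have to be found in the camera images.
- stand: Fixed sampling stand: dark steel foot 310 x 300 x 8 mm, a 32 mm column topped by a level grey index plate (12 mm thick, top 158 mm above the bench), and on the foot a grey block with five places on an arc of 200 mm radius about the column: rinse pot in the middle, two tubes either side. Origin: column axis at bench level; x points to the rinse pot, roughly away from the robot; z up.
- probe_arm (a joint): Angle (rad) of the aluminium probe arm, a bar 26 mm wide, top face 174 mm above the bench, from the column axis out to 213 mm. 0: over the rinse pot, locked, where it starts; positive is counter-clockwise from above. Holes at 0, +-0.314 and +-0.628, each with a place beneath the probe. Swings at under 2 N at the ring once the pin is lifted; with the pin in a hole it has 0.014 rad play.
- index_pin (a joint): Height (m) of the 8 mm spring index pin in the arm, 110 mm from the column axis. 0: home in a hole, 12 mm deep. Above 0.0115 it is clear of the plate; lowered between holes it rides on the plate at about 0.0115 and drops into the next hole by itself. Top stop 0.018. Spring and weight press it down with 6 N when home, 9 N at the top.
- pull_ring: Dark steel pull ring fixed on top of the pin, 48 mm clear inside, 5 mm wire, centre 123 mm from the column axis and 221 mm above the bench with the pin home; its lowest point is 21 mm above the arm. Origin: its centre; z to its top, y level, x through the opening: outwards along the arm and 30 degrees down (the ring leans outwards), the way a finger goes in from the column's side. Takes 35 N at most.
- probe_tip (a point): Lower end of the thin steel probe (4 mm) that hangs from the outer end of the arm, 200 mm from the column axis and 142 mm above the bench. It clears all the caps.
- rinse_pot (a point): Centre of the mouth of the white rinse pot (38 mm across) in the middle place, 110 mm above the bench.
- open_tube: The one uncapped tube: a clear 29 mm self-standing sample tube, 111 mm tall, open at the top with a bare thread. It stands loose in the place just left or just right of the rinse pot. Origin: centre of its underside.
- capped_inner: Same tube with a ribbed 35 mm screw cap, 116 mm tall, loose in the place on the other side of the rinse pot. Origin: centre of its underside.
- capped_outer_a: Capped tube like it, loose in the outermost place at the stand's -y end. Origin: centre of its underside.
- capped_outer_b: Capped tube like it, loose in the outermost place at the stand's +y end. Origin: centre of its underside.
- wash_bottle: White plastic wash bottle, 64 mm across, 165 mm to the top of its cap and 206 mm to the top of its bent spout, loose on the bench beside the stand's -y end. Origin: centre of its underside.
Not all that is in view belongs to the job. Of the things that look like the wash_bottle, the smallest one is meant.

How it is judged:
On the way, in this order (a step that is already met when the one before it is completed fails the run):
1. the index pin is lifted clear of the plate by a finger in the pull ring, the probe still over the rinse pot (value of joint index_pin above 0.01 m and contact force between the fingers and pull_ring above 1 N and horizontal distance between probe_tip and rinse_pot below 0.02 m), for 0.05 s.
2. the pin drops home with the probe over the uncapped tube (value of joint index_pin below 0.002 m and horizontal distance between probe_tip and open_tube below 0.008 m), for 0.2 s.
At the end, for the whole second after the job is handed in: The index pin is home in the hole next to the starting one (within 2 mm of its lowest position), the probe tip stands within 8 mm of the uncapped tube's axis seen from above, the arm is at rest, and the tubes and the wash bottle stand upright where they were (all of step 2 and velocity of joint probe_arm between -0.03 and 0.03 rad/s and angle between open_tube's own z axis and vertical below 0.12 rad and angle between wash_bottle's own z axis and vertical below 0.1 rad); the robot touches nothing.
It fails at once if the pull ring is pinched or wrenched (more than 35 N on it) (contact force between the fingers and pull_ring above 35 N).
It fails at once if the arm is swung as far as the second hole (value of joint probe_arm above 0.56 rad or value of joint probe_arm below -0.56 rad).
It fails at once if a tube is lifted or displaced by more than 10 mm (distance of any of open_tube, capped_inner, capped_outer_a, capped_outer_b from where it was at the start of the episode above 0.01 m).
It fails at once if the wash bottle is lifted or displaced by more than 20 mm (distance of wash_bottle from where it was at the start of the episode above 0.02 m).
It also fails if it takes over 45 s, if anything falls off the work surface, if the arm or the gripper's body presses on something with over 40 N, if the wrist force passes 120 N, or if a joint passes its speed limit or range.

## Working session

There is one attempt and no reset: what is moved stays moved. The work goes in short steps, Python scripts to look and compute and a tool call to move; the robot and the scene stay as the last step left them, time stands still between calls to the robot, and variables do not carry over. Pictures are saved under pics/ and viewed, at most 10 in all, crops included, and the job is handed in when it is done.

Besides the shell and the picture viewer there is one more tool, called after "Request:" in YAML: its name, and indented under it one key for each argument. apply_moves: Moves the arm, as the interface text tells. Its arguments: {"type":"object","properties":{"commands":{"type":"array"}},"required":["commands"]}

```bash
mkdir -p pics
cat > h.py <<'E'
from bench import *
import numpy as np, cv2
from scipy.spatial.transform import Rotation as Ro
def cam(s):
    R=Ro.from_rotvec(np.ravel(s["rvec"])).as_matrix(); t=np.ravel(s["tvec"]); f=210/np.tan(np.radians(s["vertical_fov"])/2)
    return R,t,f,s["cx"],s["cy"]
def ray(s,p,fish=False):
    R,t,f,cx,cy=cam(s); d=np.array([p[0]-cx,p[1]-cy])
    if fish:
        r=np.hypot(*d); a=r/f; v=np.r_[d/max(r,1e-9)*np.sin(a),np.cos(a)]
    else: v=np.r_[d/f,1]
    v=R.T@v; return -R.T@t, v/np.linalg.norm(v)
def onz(s,p,z,fish=False):
    o,v=ray(s,p,fish); return o+v*(z-o[2])/v[2]
def tri(rs):
    A=sum(np.eye(3)-np.outer(v,v) for o,v in rs); b=sum((np.eye(3)-np.outer(v,v))@o for o,v in rs)
    return np.linalg.solve(A,b)
def proj(s,P):
    R,t,f,cx,cy=cam(s); q=R@np.array(P)+t; return np.array([cx+f*q[0]/q[2],cy+f*q[1]/q[2]])
E
python3 - <<'E'
from h import *
S={}
for c in ["scene","side"]:
    S[c]=snapshot(c); cv2.imwrite(f"pics/{c}0.png",S[c]["pixels"][:,:,::-1])
    for q in ["stand","pull_ring","probe_tip","rinse_pot","open_tube","capped_inner","wash_bottle","index_pin"]:
        try:print(c,q,[(np.round(d["pixel"]).tolist(),round(d["score"],2)) for d in place_of(c,q)][:5])
        except Exception as e: print(c,q,e)
    print(cam(S[c])[2:], ray(S[c],(280,210)))
print(get_obs())
E
```

```text
scene stand [([283.0, 220.0], 0.65)]
scene pull_ring [([251.0, 197.0], 0.47)]
scene probe_tip [([232.0, 230.0], 0.75), ([287.0, 218.0], 0.16)]
scene rinse_pot [([232.0, 239.0], 0.89)]
scene open_tube [([257.0, 268.0], 0.54), ([201.0, 192.0], 0.35)]
scene capped_inner [([228.0, 241.0], 0.53)]
scene wash_bottle [([200.0, 194.0], 0.8), ([159.0, 173.0], 0.8), ([230.0, 148.0], 0.72)]
scene index_pin it knows: capped_inner, capped_outer, open_tube, probe_tip, pull_ring, rinse_pot, stand, wash_bottle
(np.float64(482.59728428226515), 275.9942717699037, 209.73396688342282) (array([1.1545244 , 0.35943729, 1.22738781]), array([-0.46102797, -0.35084618, -0.81508292]))
side stand [([269.0, 238.0], 0.79)]
side pull_ring [([271.0, 222.0], 0.54), ([299.0, 291.0], 0.32)]
side probe_tip [([276.0, 269.0], 0.81)]
side rinse_pot [([275.0, 276.0], 0.89), ([275.0, 266.0], 0.7), ([253.0, 292.0], 0.35)]
side open_tube [([297.0, 290.0], 0.65), ([275.0, 274.0], 0.31)]
side capped_inner [([254.0, 293.0], 0.67)]
side wash_bottle [([181.0, 279.0], 0.91), ([113.0, 292.0], 0.86), ([153.0, 220.0], 0.67)]
side index_
[... 265 characters left out ...]
55454]))
{'time': 0.8, 'joint_positions': array([-1.27810859e+00,  8.71367890e-02,  1.37067762e+00, -6.72544484e-06,
        1.68359086e+00, -1.03126000e-01]), 'qvel': array([ 0.00077896,  0.00032838, -0.00055478, -0.00068874, -0.00054731,
        0.00126006]), 'joint_torque': array([-5.06313554e-04, -3.39995027e+01, -3.02574456e+01,  7.18073174e-02,
        2.36103230e-02,  1.58927442e-06]), 'tool_pos': array([ 0.21204568, -0.50750977,  0.20555183]), 'ee_rot': array([3.14140694e+00, 2.59378497e-05, 3.95812973e-01]), 'wrist_force': array([-0.52126042, -0.21126336,  0.30311202]), 'wrist_torque': array([-0.00182947, -0.0215189 , -0.03170408]), 'finger_force': 0.0, 'width': 0.09410962220503775}
```

Run:
```python
from h import *
S={c:snapshot(c) for c in ["scene","side"]}
a,b=S["scene"],S["side"]
T=lambda p,q:np.round(tri([ray(a,p),ray(b,q)]),4)
fit={}
for q in ["stand","pull_ring","probe_tip","rinse_pot","open_tube","capped_inner"]:
    p=[place_of(c,q)[0]["pixel"] for c in S]; print(q,T(*p))
for q in ["wash_bottle"]:
    for c in S: print(c,[np.round(onz(S[c],d["pixel"],0),3) for d in place_of(c,q)])
ims=[cv2.resize(S[c]["pixels"][110:330,100:400,::-1],(800,587),interpolation=cv2.INTER_CUBIC) for c in S]
for c,i in zip(S,ims): cv2.imwrite(f"pics/{c}1.png",i)
```

```text
stand [ 0.4878 -0.1339  0.0166]
pull_ring [ 0.5994 -0.1495  0.2299]
probe_tip [ 0.6776 -0.1596  0.1566]
rinse_pot [ 0.6794 -0.1634  0.1153]
open_tube [ 0.6604 -0.1011 -0.0155]
capped_inner [ 0.6595 -0.2208  0.0233]
scene [array([ 0.588, -0.574,  0.   ]), array([ 0.352, -0.465,  0.   ]), array([ 0.553, -0.418,  0.   ])]
side [array([ 0.354, -0.468,  0.   ]), array([ 0.584, -0.574,  0.   ])]
```

View pics/scene1.png

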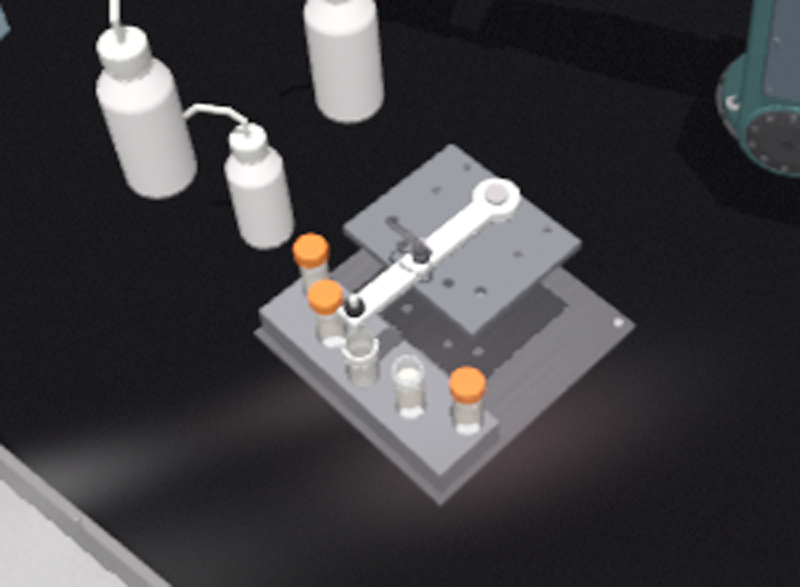

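View pics/side1.png

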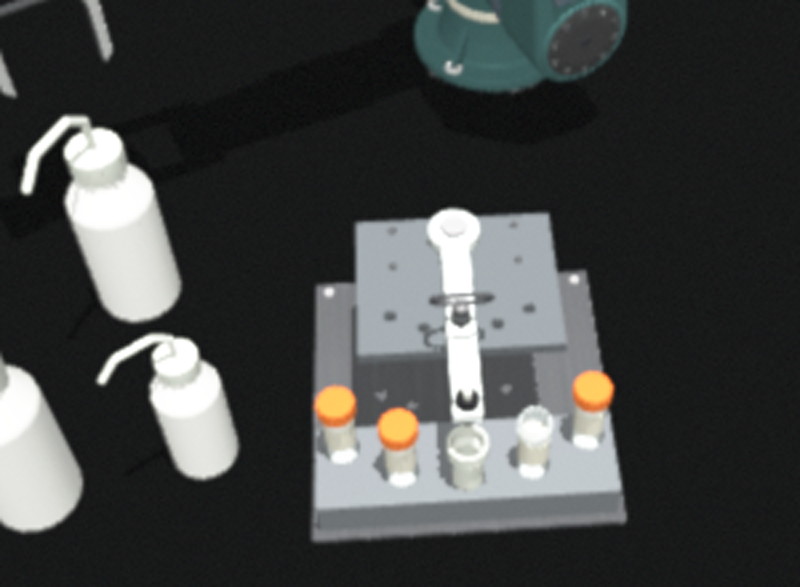

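The open tube is at side-crop (534,440) and scene-crop (408,380), which is the stand's +y side, so the swing is +0.314. The pull ring is at side-crop (462,298) and leans away from the column. The smallest bottle is the one nearest the stand. Next I fit the stand pose and raise the tool.

Run:
```python
from h import *
from scipy.optimize import least_squares
S={c:snapshot(c) for c in ["scene","side"]}
L={"pull_ring":(.123,0,.221),"probe_tip":(.2,0,.142),"rinse_pot":(.2,0,.110)}
obs=[]
for c in S:
    for q in L: obs.append((c,L[q],place_of(c,q)[0]["pixel"],q))
hub=(0,0,.174)
obs+= [("scene",hub,(286.4,182.3),"hub"),("side",hub,(270.2,194.3),"hub")]
def W(p,l): c,s=np.cos(p[2]),np.sin(p[2]); return np.array([p[0]+c*l[0]-s*l[1],p[1]+s*l[0]+c*l[1],l[2]])
f=lambda p:np.ravel([proj(S[c],W(p,l))-px for c,l,px,_ in obs])
r=least_squares(f,[.488,-.134,-.15],loss="soft_l1")
print(r.x); print([(o[3],o[0],np.round(x,1).tolist()) for o,x in zip(obs,f(r.x).reshape(-1,2))])
print(W(r.x,L["pull_ring"]))
```

```text
[ 0.47207426 -0.13660009 -0.13862298]
[('pull_ring', 'scene', [-0.1, 1.4]), ('probe_tip', 'scene', [0.7, -0.0]), ('rinse_pot', 'scene', [1.8, -2.4]), ('pull_ring', 'side', [-0.5, 1.4]), ('probe_tip', 'side', [-2.7, 2.3]), ('rinse_pot', 'side', [1.0, -0.9]), ('hub', 'scene', [0.4, 0.1]), ('hub', 'side', [-0.2, 0.6])]
[ 0.59389435 -0.15359617  0.221     ]
```

Request:
apply_moves:
  commands:
    - [0,0,0,0,0,0.05,0]
    - [0,0,0,0,0,0.1,0]
    - [0,0,0,0,0,0.15,0]
    - [0,0,0,0,0,0.19,0]
    - [0,0,0,0,0,0.22,0]

```text
time: 2.5
tool_pos: [0.212, -0.5074, 0.4292]
ee_rot: [3.137, 0.0, 0.396]
wrist_force: [-0.1, -0.1, -0.1]
width: 0.0574
finger_force: 0.0
```

Request:
apply_moves:
  commands:
    - [0,0,-0.11,0.032,0.036,0,0]
    - [0,0,-0.22,0.064,0.072,0,0]
    - [0,0,-0.33,0.096,0.108,0,0]
    - [0,0,-0.44,0.128,0.144,0,0]
    - [0,0,-0.535,0.16,0.18,0,0]

```text
time: 3.0
tool_pos: [0.3729, -0.3259, 0.4257]
ee_rot: [3.141, -0.001, -0.144]
wrist_force: [-0.1, -0.2, 0.2]
width: 0.0175
finger_force: 0.0
```

Request:
apply_moves:
  commands:
    - [-0.02,-0.14,0,0.032,0.036,0,0]
    - [-0.04,-0.28,0,0.064,0.072,0,0]
    - [-0.06,-0.42,0,0.096,0.108,0,0]
    - [-0.08,-0.56,0,0.128,0.144,0,0]
    - [-0.097,-0.693,0,0.16,0.18,0,0]

```text
time: 3.5
tool_pos: [0.5325, -0.1462, 0.4274]
ee_rot: [3.141, -0.708, -0.14]
wrist_force: [0.3, -0.4, -0.4]
width: 0.0008
finger_force: 0.0
```

Run:
```python
from h import *
o=get_obs(); print(o["time"],o["joint_positions"].round(3),o["tool_pos"].round(4),o["width"])
R=Ro.from_euler("xyz",o["ee_rot"]).as_matrix(); print(R.round(3))
```

```text
3.5 [-0.531 -0.392  1.514  0.256  1.357  1.212] [ 0.5325 -0.1462  0.4274] 0.0008029230591057756
[[ 0.752 -0.14   0.644]
 [-0.106 -0.99  -0.091]
 [ 0.65   0.    -0.76 ]]
```

Request:
apply_moves:
  commands:
    - [-0.017,-0.125,0,0,0,-0.03,0]
    - [-0.035,-0.25,0,0,0,-0.06,0]
    - [-0.035,-0.25,0,0,0,-0.09,0]
    - [-0.035,-0.25,0,-0.01,0,-0.115,0]
    - [-0.035,-0.25,0,-0.01,0,-0.13,0]

```text
time: 4.0
tool_pos: [0.5207, -0.147, 0.2921]
ee_rot: [-3.139, -0.949, -0.141]
wrist_force: [-0.0, 0.1, -0.3]
width: 0.0004
finger_force: 0.0
```

Run:
```python
from h import *
o=get_obs(); print(o["time"],o["joint_positions"].round(3),o["tool_pos"].round(4))
R=Ro.from_euler("xyz",o["ee_rot"]).as_matrix(); print(R.round(3))
s=snapshot("wrist"); cv2.imwrite("pics/w1.png",s["pixels"][:,:,::-1]); print(s["cx"],s["cy"],s["vertical_fov"])
print("wcam",ray(s,(s["cx"],s["cy"]),True))
for q in ["pull_ring","probe_tip"]:
  for c in ["wrist","scene","side"]:
    if c!="wrist" and q=="pull_ring": S=snapshot(c)
    print(c,q,[(np.round(d["pixel"],1).tolist(),round(d["score"],2)) for d in place_of(c,q)][:2])
d=place_of("wrist","pull_ring")
if d: print(onz(s,d[0]["pixel"],.221,True))
```

```text
4.0 [-0.642 -0.601  2.025  0.523  0.903  0.919] [ 0.5207 -0.147   0.2921]
[[ 0.577 -0.139  0.805]
 [-0.082 -0.99  -0.112]
 [ 0.813 -0.001 -0.582]]
278.87402962903724 215.81513560009606 65.70646984690485
wcam (array([ 0.41423033, -0.13229566,  0.449861  ]), array([ 0.65063047, -0.09050634, -0.75398183]))
wrist pull_ring []
scene pull_ring [([273.1, 274.9], 0.55), ([252.3, 195.2], 0.48)]
side pull_ring []
wrist probe_tip [([274.2, 220.5], 0.87)]
scene probe_tip [([233.0, 230.4], 0.74)]
side probe_tip [([278.4, 270.5], 0.72)]
```

View pics/w1.png

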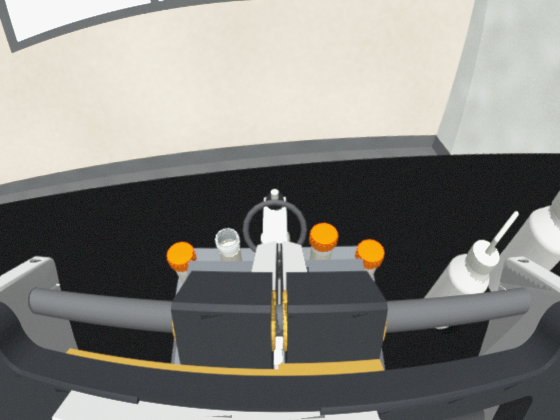

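Wrist view: the ring is clear ahead of the fingertips, spanning x 243–305 with its top at y≈199. The fingertips lie at about (279,245) and the probe tip at (275,193). I'll check the ring position against this view.

```bash
cat >> h.py <<'E'
def fproj(s,P):
    R,t,f,cx,cy=cam(s); q=R@np.array(P)+t; r=np.hypot(q[0],q[1]); a=np.arctan2(r,q[2]); return np.array([cx,cy])+f*a*q[:2]/r
def ringpts(c,psi,rad=.0265,tilt=np.pi/6):
    zr=np.array([np.cos(psi)*np.sin(tilt),np.sin(psi)*np.sin(tilt),np.cos(tilt)]); y=np.array([-np.sin(psi),np.cos(psi),0])
    return np.array(c)+rad*np.array([[0,0,0],zr,zr*0+y,-y,-zr])@np.eye(3) if np.isscalar(rad) else None
E
python3 - <<'E'
from h import *
from scipy.optimize import least_squares
s=snapshot("wrist")
im=s["pixels"].astype(int).sum(2)
for row in (215,225,228,232): print(row,[(x,int(im[row,x])) for x in list(range(238,254))],[(x,int(im[row,x])) for x in range(296,312)])
print([ (y,int(im[y,270])) for y in range(192,210)])
print(onz(s,(274,230),.221,True))
for x,y in [(.594,-.1535)]:
    print(np.array([fproj(s,p) for p in ringpts((x,y,.221),-.139)]).round(1))
print("tip",fproj(s,get_obs()["tool_pos"]).round(1), "hubtip",fproj(s,(.472+.2*.9904,-.1366-.2*.1382,.142)).round(1))
E
```

```text
215 [(238, 103), (239, 79), (240, 82), (241, 83), (242, 88), (243, 72), (244, 78), (245, 90), (246, 113), (247, 78), (248, 105), (249, 127), (250, 255), (251, 320), (252, 346), (253, 345)] [(296, 297), (297, 226), (298, 149), (299, 100), (300, 94), (301, 80), (302, 77), (303, 88), (304, 88), (305, 76), (306, 89), (307, 64), (308, 75), (309, 71), (310, 96), (311, 90)]
225 [(238, 93), (239, 88), (240, 92), (241, 78), (242, 74), (243, 137), (244, 234), (245, 312), (246, 326), (247, 306), (248, 270), (249, 230), (250, 150), (251, 112), (252, 100), (253, 86)] [(296, 96), (297, 124), (298, 210), (299, 260), (300, 303), (301, 303), (302, 306), (303, 267), (304, 168), (305, 103), (306, 99), (307, 102), (308, 94), (309, 85), (310, 92), (311, 85)]
228 [(238, 103), (239, 89), (240, 90), (241, 95), (242, 124), (243, 229), (244, 298), (245, 308), (246, 294), (247, 258), (248, 205), (249, 122), (250, 97), (251, 81), (252, 92), (253, 93)] [(296, 80), (297, 91), (298, 94), (299, 197), (300, 244), (301, 282), (302, 303), (303, 295), (304, 228), (305, 149), (306, 82), (307, 94), (308, 96), (309, 91), (310, 89), (311, 72)]
232 [(238, 86), (239, 92), (240, 80), (241, 98), (242, 160), (243, 255), (244, 303), (245, 308), (246, 279), (247, 238), (248, 176), (249, 81), (250, 80), (251, 91), (252, 76), (253, 78)] [(296, 82), (297, 88), (298, 96), (299, 119), (300, 221), (301, 278), (302, 298), (303, 305), (304, 281), (305, 181), (306, 113), (307, 83), (308, 84), (309, 82), (310, 122), (311, 251)]
[(192, 84), (193, 101), (194, 200), (195, 402), (196, 543), (197, 549), (198, 442), (199, 354), (200, 342), (201, 330), (202, 301), (203, 281), (204, 234), (205, 242), (206, 333), (207, 386), (208, 363), (209, 310)]
[ 0.60178594 -0.15445971  0.221     ]
[[274.1 236.7]
 [273.9 208.8]
 [244.9 236.7]
 [303.3 236.7]
 [274.2 262.9]]
tip [278.6 254.9] hubtip [275.4 226.6]
```

Request:
apply_moves:
  commands:
    - [0,0,0,0.012,0,-0.015,0]
    - [0,0,0,0.023,0,-0.03,0]
    - [0,0,0,0.023,0,-0.03,0]
    - [0,0,0,0.039,-0.002,-0.042,0]
    - [0,0,0,0.055,-0.004,-0.053,0]

```text
time: 5.05
tool_pos: [0.5776, -0.1519, 0.2442]
ee_rot: [3.14, -0.955, -0.138]
wrist_force: [-0.1, -0.4, -0.6]
width: 0.0002
finger_force: 0.0
```

Run:
```python
from h import *
o=get_obs(); print(o["time"],o["joint_positions"].round(3),o["tool_pos"].round(4),o["wrist_force"])
s=snapshot("wrist"); c=s["pixels"][150:330,180:380,::-1]; cv2.imwrite("pics/w2.png",cv2.resize(c,None,fx=3,fy=3,interpolation=2))
print(np.array([fproj(s,p) for p in ringpts((.6,-.1545,.221),-.139)]).round(1))
```

```text
5.05 [-0.544 -0.43   2.028  0.522  0.699  0.913] [ 0.5776 -0.1519  0.2442] [-0.14606096 -0.37858481 -0.59031165]
[[277.9 246.5]
 [277.9 209.6]
 [239.3 246.4]
 [316.4 246.4]
 [277.9 280.1]]
```

View pics/w2.png

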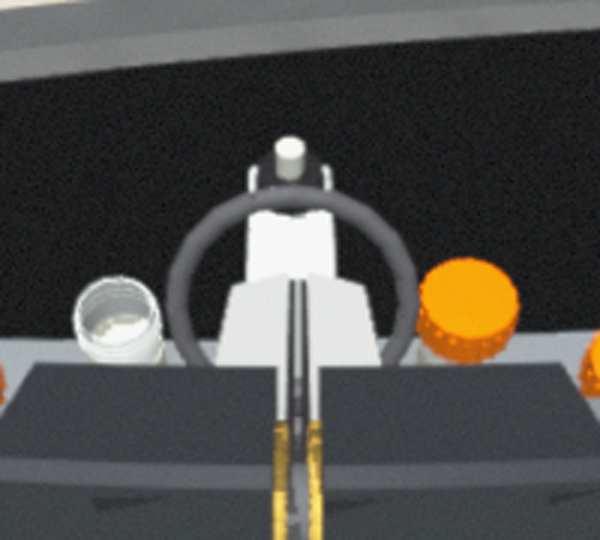

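Ring at crop centre (291,295), and the closed fingertips at crop (297,285) are just entering it, aligned laterally. I continue the insertion.

Request:
apply_moves:
  commands:
    - [0,0,0,0.0,0,-0.004,0]
    - [0,0,0,0.009,-0.001,-0.011,0]
    - [0,0,0,0.018,-0.003,-0.017,0]
    - [0,0,0,0.027,-0.004,-0.024,0]
    - [0,0,0,0.036,-0.005,-0.031,0]

```text
time: 5.6
tool_pos: [0.6138, -0.1567, 0.2112]
ee_rot: [3.142, -0.952, -0.139]
wrist_force: [-0.2, -0.8, -0.3]
width: 0.0004
finger_force: 0.0
```

Request:
apply_moves:
  commands:
    - [0,0,0,0,0,0,0]
    - [0,0,0,0,0,0,0]
    - [0,0,0,0,0,0.002,0]
    - [0,0,0,0,0,0.004,0]
    - [0,0,0,0,0,0.004,0]

```text
time: 6.1
tool_pos: [0.6132, -0.1567, 0.2169]
ee_rot: [3.14, -0.954, -0.138]
wrist_force: [-0.0, 0.2, 0.5]
width: 0.0002
finger_force: 0.0
```

Run:
```python
from h import *
o=get_obs(); print(o["time"],o["tool_pos"].round(4),o["wrist_force"])
s=snapshot("wrist"); c=s["pixels"][150:330,180:380,::-1]
z=snapshot("side"); d=z["pixels"][170:300,200:340,::-1]
cv2.imwrite("pics/w3.png",np.hstack([cv2.resize(c,(400,360),interpolation=2),cv2.resize(d,(388,360),interpolation=2)]))
```

```text
6.1 [ 0.6132 -0.1567  0.2169] [-0.03694838  0.23965191  0.50408479]
```

View pics/w3.png

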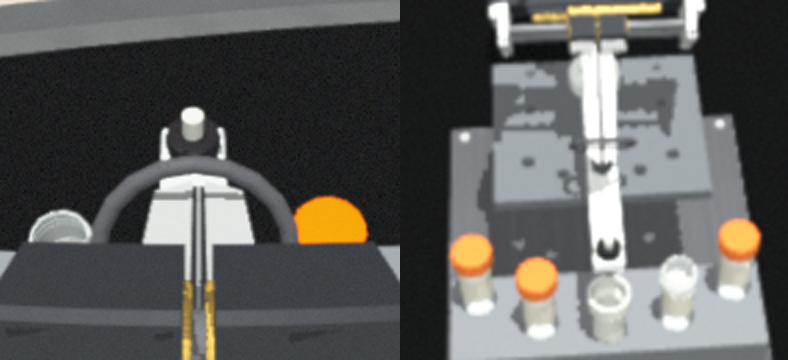

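The fingertip is through the ring: in the left half its front edge (y≈180) shows beyond the wire, and in the right half it reaches past the ring at (605,150). I lift gently now.

Request:
apply_moves:
  commands:
    - [0,0,0,0,0,0.003,0]
    - [0,0,0,0,0,0.006,0]
    - [0,0,0,0,0,0.009,0]
    - [0,0,0,0,0,0.012,0]
    - [0,0,0,0,0,0.012,0]

```text
time: 6.7
tool_pos: [0.6119, -0.1557, 0.2245]
ee_rot: [-3.14, -0.947, -0.14]
wrist_force: [-1.1, -0.5, -5.1]
width: 0.0007
finger_force: 2.9
```

Request:
apply_moves:
  commands:
    - [0,0,0,0,0,0.003,0]
    - [0,0,0,0,0,0.006,0]
    - [0,0,0,0,0,0.009,0]
    - [0,0,0,0,0,0.011,0]
    - [0,0,0,0,0,0.011,0]

```text
time: 7.2
tool_pos: [0.6124, -0.156, 0.2374]
ee_rot: [-3.141, -0.95, -0.139]
wrist_force: [-5.8, 0.7, -7.7]
width: 0.0003
finger_force: 4.6
```

Request:
apply_moves:
  commands:
    - [0,0,0,0,0,0.001,0]
    - [0,0,0,0,0,0.002,0]
    - [0,0,0,0,0,0.002,0]
    - [0,0,0,0,0,0.002,0]
    - [0,0,0,0,0,0.002,0]

```text
time: 7.7
tool_pos: [0.6125, -0.1561, 0.2392]
ee_rot: [-3.141, -0.95, -0.139]
wrist_force: [-6.1, 1.3, -8.9]
width: 0.0003
finger_force: 4.8
```

Run:
```python
from h import *
o=get_obs(); print(o["time"],o["tool_pos"].round(4),o["wrist_force"],o["joint_positions"].round(3))
c=np.array([.475,-.1372]); r=o["tool_pos"][:2]-c
for k in range(1,11):
    a=.0314*k; R=np.array([[np.cos(a),-np.sin(a)],[np.sin(a),np.cos(a)]]); print(k,round(a,3),(R@r-r).round(4))
```

```text
7.7 [ 0.6125 -0.1561  0.2392] [-6.1178069   1.25689427 -8.92032286] [-0.503 -0.332  1.97   0.5    0.649  0.942]
1 0.031 [0.0005 0.0043]
2 0.063 [0.0009 0.0087]
3 0.094 [0.0012 0.013 ]
4 0.126 [0.0013 0.0174]
5 0.157 [0.0013 0.0217]
6 0.188 [0.0011 0.0261]
7 0.22 [0.0008 0.0304]
8 0.251 [0.0004 0.0348]
9 0.283 [-0.0002  0.0391]
10 0.314 [-0.0009  0.0434]
```

Request:
apply_moves:
  commands:
    - [0,0,0.031,0.0005,0.0043,0,0]
    - [0,0,0.063,0.0009,0.0087,0,0]
    - [0,0,0.094,0.0012,0.013,0,0]
    - [0,0,0.126,0.0013,0.0174,0,0]
    - [0,0,0.157,0.0013,0.0217,0,0]

```text
time: 8.2
tool_pos: [0.6137, -0.1355, 0.2395]
ee_rot: [3.138, -0.95, 0.021]
wrist_force: [-6.3, -0.8, -8.2]
width: 0.0005
finger_force: 5.1
```

```bash
cat > ang.py <<'E'
from h import *
o=get_obs(); print(o["time"],o["tool_pos"].round(4),o["ee_rot"].round(3),o["wrist_force"].round(1))
col=np.array([.475,-.1372])
for c in ["wrist","side","scene"]:
    s=snapshot(c)
    for q,z in (("probe_tip",.142),("open_tube",0.0)):
        d=place_of(c,q)[:1]
        if d:
            p=onz(s,d[0]["pixel"],z,c=="wrist"); print(c,q,round(d[0]["score"],2),np.round(d[0]["pixel"],1),p.round(4),"ang",round(float(np.arctan2(p[1]-col[1],p[0]-col[0])+.139),3))
    if c=="side": cv2.imwrite("pics/s_%d.png"%(o["time"]*100),cv2.resize(s["pixels"][170:310,190:350,::-1],None,fx=3,fy=3,interpolation=2))
E
python3 ang.py
```

```text
8.2 [ 0.6137 -0.1355  0.2395] [ 3.138 -0.95   0.021] [-6.3 -0.8 -8.2]
side probe_tip 0.84 [288.5 265.7] [ 0.6718 -0.1296  0.142 ] ang 0.178
side open_tube 0.71 [300.8 289.3] [ 0.6613 -0.0914  0.    ] ang 0.38
scene probe_tip 0.66 [235.6 239.8] [ 0.6889 -0.142   0.142 ] ang 0.117
scene open_tube 0.61 [257.6 264.6] [ 0.6533 -0.1024  0.    ] ang 0.332
```

Request:
apply_moves:
  commands:
    - [0,0,0.031,-0.0002,0.0043,0,0]
    - [0,0,0.063,-0.0005,0.0087,0,0]
    - [0,0,0.094,-0.001,0.013,0,0]
    - [0,0,0.126,-0.0015,0.0174,0,0]
    - [0,0,0.157,-0.0022,0.0217,0,0]

```text
time: 9.15
tool_pos: [0.6117, -0.1147, 0.2397]
ee_rot: [3.135, -0.95, 0.179]
wrist_force: [-6.1, -2.4, -8.4]
width: 0.0005
finger_force: 5.0
```

Request:
apply_moves:
  commands:
    - [0,0,0,0,0,0,0]
    - [0,0,0,0,0,-0.002,0]
    - [0,0,0,0,0,-0.004,0]
    - [0,0,0,0,0,-0.006,0]
    - [0,0,0,0,0,-0.006,0]

```text
time: 9.65
tool_pos: [0.6118, -0.1147, 0.2337]
ee_rot: [3.135, -0.95, 0.178]
wrist_force: [-7.2, -1.1, -6.6]
width: 0.0004
finger_force: 4.9
```

```bash
python3 ang.py
```

```text
9.65 [ 0.6118 -0.1147  0.2337] [ 3.135 -0.95   0.178] [-7.2 -1.1 -6.6]
side probe_tip 0.81 [299.6 261.6] [ 0.6656 -0.1013  0.142 ] ang 0.325
side open_tube 0.62 [298.9 289.8] [ 0.6618 -0.0966  0.    ] ang 0.353
scene probe_tip 0.76 [248.8 241.5] [ 0.6717 -0.111   0.142 ] ang 0.272
scene open_tube 0.51 [256.6 268.1] [ 0.6639 -0.0975 -0.    ] ang 0.346
```

Request:
apply_moves:
  commands:
    - [0,0,0,0,0,-0.002,0]
    - [0,0,0,0,0,-0.004,0]
    - [0,0,0,0,0,-0.006,0]
    - [0,0,0,0,0,-0.008,0]
    - [0,0,0,0,0,-0.008,0]

```text
time: 10.6
tool_pos: [0.6119, -0.1144, 0.2266]
ee_rot: [3.135, -0.951, 0.179]
wrist_force: [-8.7, 0.0, -6.6]
width: 0.0004
finger_force: 4.8
```

Request:
apply_moves:
  commands:
    - [0,0,0,0,0,-0.003,0]
    - [0,0,0,0,0,-0.006,0]
    - [0,0,0,0,0,-0.009,0]
    - [0,0,0,0,0,-0.012,0]
    - [0,0,0,0,0,-0.012,0]

```text
time: 11.1
tool_pos: [0.6139, -0.1148, 0.2183]
ee_rot: [3.134, -0.958, 0.178]
wrist_force: [0.6, 0.0, 0.6]
width: 0.0006
finger_force: 0.0
```

```bash
python3 ang.py
python3 - <<'E'
from h import *
s=snapshot("wrist"); c=s["pixels"][150:330,180:380,::-1]
z=snapshot("side"); d=z["pixels"][170:300,200:340,::-1]
cv2.imwrite("pics/w4.png",np.hstack([cv2.resize(c,(400,360),interpolation=2),cv2.resize(d,(388,360),interpolation=2)]))
E
```

```text
11.1 [ 0.6139 -0.1148  0.2183] [ 3.134 -0.958  0.178] [0.6 0.  0.6]
side probe_tip 0.62 [301.7 262.2] [ 0.6682 -0.0968  0.142 ] ang 0.345
side open_tube 0.62 [298.8 288.3] [ 0.6573 -0.0959  0.    ] ang 0.362
scene probe_tip 0.59 [248.5 239.6] [ 0.6676 -0.1154  0.142 ] ang 0.252
scene open_tube 0.49 [255.6 269. ] [ 0.668 -0.098  0.   ] ang 0.34
```

View pics/w4.png

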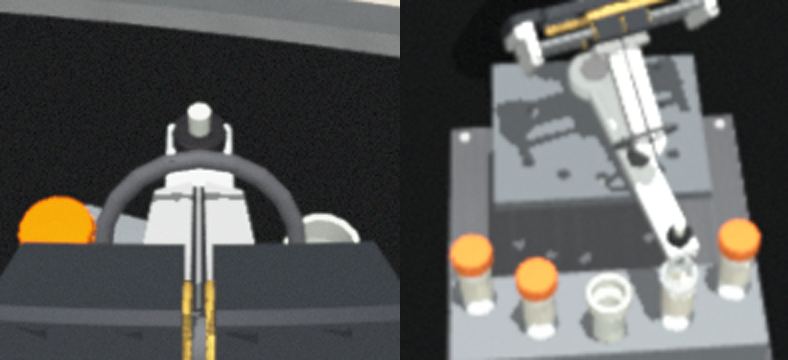

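The probe stands over the open tube (right half, tip at about (680,255)). The pin is home: the finger was still carrying the spring load well below riding height, and it is now free of force. I centre the finger and withdraw.

Request:
apply_moves:
  commands:
    - [0,0,0,0,0,-0.004,0]
    - [0,0,0,0,0,-0.007,0]
    - [0,0,0,0,0,-0.007,0]
    - [0,0,0,-0.008,-0.0014,-0.0012,0]
    - [0,0,0,-0.016,-0.003,0.0046,0]

```text
time: 12.15
tool_pos: [0.5956, -0.116, 0.2193]
ee_rot: [-3.141, -0.952, 0.175]
wrist_force: [1.0, -0.1, 1.5]
width: 0.0007
finger_force: 0.0
```

Request:
apply_moves:
  commands:
    - [0,0,0,-0.008,-0.0014,0.0058,0]
    - [0,0,0,-0.02,-0.0036,0.0145,0]
    - [0,0,0,-0.036,-0.0065,0.026,0]
    - [0,0,0,-0.056,-0.01,0.041,0]
    - [0,0,0,-0.07,-0.0126,0.051,0]

```text
time: 12.65
tool_pos: [0.525, -0.1291, 0.2723]
ee_rot: [3.137, -0.954, 0.178]
wrist_force: [0.4, -0.7, -0.0]
width: 0.0001
finger_force: 0.0
```

Request:
apply_moves:
  commands:
    - [0,0,0,-0.01,-0.002,0.015,0]
    - [0,0,0,-0.02,-0.004,0.04,0]
    - [0,0,0,-0.02,-0.004,0.07,0]
    - [0,0,0,-0.02,-0.004,0.1,0]
    - [0,0,0,-0.02,-0.004,0.11,0]

```text
time: 13.15
tool_pos: [0.506, -0.1332, 0.3854]
ee_rot: [3.13, -0.957, 0.183]
wrist_force: [-0.4, 0.2, 0.6]
width: 0.0003
finger_force: 0.0
```

```bash
python3 ang.py
python3 - <<'E'
from h import *
s=snapshot("scene"); c=s["pixels"][130:310,170:330,::-1]
z=snapshot("side"); d=z["pixels"][160:310,190:340,::-1]
cv2.imwrite("pics/w5.png",np.hstack([cv2.resize(c,(400,450),interpolation=2),cv2.resize(d,(400,450)),][:2]))
E
```

```text
13.15 [ 0.506  -0.1332  0.3854] [ 3.13  -0.957  0.183] [-0.4  0.2  0.6]
side probe_tip 0.94 [301.1 262.2] [ 0.6679 -0.0982  0.142 ] ang 0.338
side open_tube 0.66 [296.5 286.8] [ 0.6518 -0.1008  0.    ] ang 0.342
scene probe_tip 0.81 [250.1 241.7] [ 0.6701 -0.1079  0.142 ] ang 0.288
scene open_tube 0.69 [253.1 266.3] [ 0.6655 -0.1092  0.    ] ang 0.285
```

View pics/w5.png

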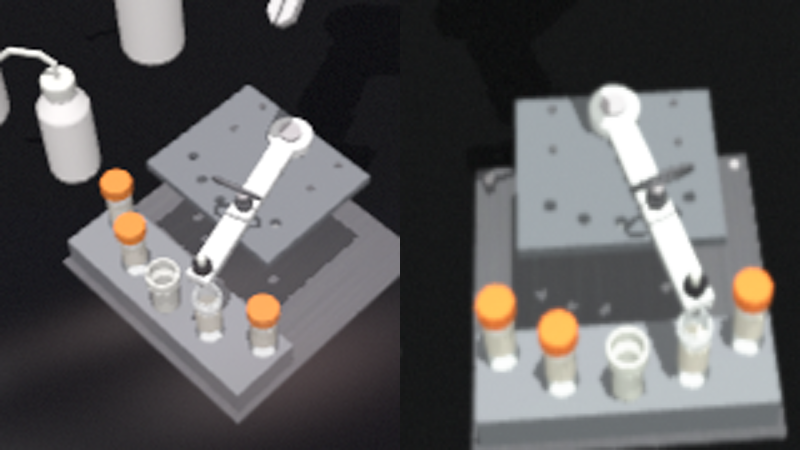

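Probe stands over the open tube (scene half (205,285), side half (695,310)), the tubes and bottle are undisturbed and the gripper is clear. I hand the job in.

```bash
python3 -c "
from bench import *
print(close_job())"
```

```text
the job is handed in; nothing more can be done
None
```

I handed in the job at about 13 s: the pin looks fully home in the next hole with the probe over the uncapped tube, the gripper is clear, and the tubes and wash bottle look undisturbed in the last pictures; no verdict was returned.

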